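# Find the rattling tin and hold it out to the customer

### The arm

A 6-joint arm with a two-finger parallel gripper is mounted at the origin on the work surface. World frame = base frame: x ahead of the robot, y to its left, z up, the work surface at z = 0. Lengths are in mm, angles in rad, forces in N, time in s.
With the tool pointing down it reaches from about 400 to 925 mm from the base axis. Payload 12.5 kg.
Tool frame: the origin (TCP) lies midway between the tips of the shut fingers; the grasp point (between the pads) lies 19 mm behind it (env.tcp_to_grasp is the distance from the TCP to the grasp point, in mm); z points along the fingers, y is the line along which they close (so a half turn about z gives the same grasp; the last joint's range is limited). The gripper opens to 95 mm and grips with 3 to 60 N. Pads are 20 mm wide; open, the fingers measure 119 mm over their backs; the gripper's body (75 mm by 180 mm) begins 59 mm behind the grasp point.
Start: joints at [1.192, 0.491, 1.559, -0, 1.092, -0.106], TCP at [168.375, 601.911, 214.661] pointing down, gripper open.
Joint ranges: [-3.1, 3.1], [-0.84, 2.19], [0.05, 2.79], [-1.13, 4.28], [0.06, 2.93], [-2.69, 2.69]. Speed limits (rad/s): [2.22, 2.22, 2.79, 3.14, 3.14, 3.14].

### API

Orientations are given as [roll, pitch, yaw] about the fixed x, y, z axes, in that order (R = Rz(yaw) Ry(pitch) Rx(roll)).
In Python, from cell import env gives the robot as it stands. The module is installed in compiled form; this text tells all that it offers.
- The arm moves only by the tool step_arm, never from a script. Its argument "plan" is a list that holds one entry, the list of rows, each a list of 5 numbers: the shift along the tool's x, y, z in mm, then the turn about the tool's z in degrees, then the opening, from -1 (shut) to 1 (fully open). A call has 1 to 8 rows; each row is the pose to reach, as a shift and turn from the pose commanded when the call began, along the tool's axes at that moment; what a row does not reach only later rows make up. A row lasts 1/12 s, in which the tool goes at most 41.7 mm and 7.16 degrees, less where a joint would pass 70% of its speed; a pose out of reach is approached as far as the arm can. A call with a gripper value outside its range is refused whole. The fingers move at their own pace and stop on an object; the grip force is fixed at half the most. Time passes only in rows, so rows that repeat a pose let the fingers close. It gives the time, the measured TCP pose, the force, the opening and the grip force at its end, in the units of the state.
- env.state(): the state, without advancing time (a new reading comes with each control period).
- env.read_camera(name): name is "scene" or "top" or "wrist"; returns the picture (480x640x3 uint8, blue, green, red); there is no depth.
- env.get_calibration(name): a dict with "K" (3x3 intrinsics, pixels), "D" ([k1, k2, p1, p2, k3] as OpenCV has them; the pictures are not rectified), "extrinsics" (4x4, takes a point from world to camera coordinates). Camera axes: x right, y up, looking along -z (the intrinsics and any distortion apply to the point x, -y, -z); pixel columns grow to the right and rows downward; lengths in mm; the calibration is good to about 2 mm. A picture is of the moment at which its call begins: read the wrist's pose just before it. get_calibration takes no time and is no camera call; for the wrist camera it gives the pose at the moment of the call.
- env.job_done(): hands the job in; it is judged then, once.
The state is a dict: "t": time; "joints": joint angles; "qvel": joint speeds; "tau": joint torques, N m; "eef_pos": TCP position; "tcp_rot": TCP orientation; "ft_force": force on the tool from outside, world axes, zero at the start; "moment": the same for the moment, N m; "opening": opening from 0.0 (shut) to 1.0 (fully open); "grip_force": force on a finger pad.
Only numpy, scipy, OpenCV 4.12 (cv2) and the standard library are available. Lean on these libraries where they do the work, as an engineer would, in place of code of your own. Each camera call takes 0.05 s, during which the arm holds its last target. There are 200 camera calls.

### The job

Open the clear cover of the watch box and bring it gently back onto its stop. In one of the three sealed tins inside, a steel block has come loose: lift the tins and shake them lengthwise, back and forth just above the box to find the one that rattles, setting quiet ones back upright in the box. Finish while holding the rattling tin out to the customer, upright and still, about 100 mm above the middle of the dark blue show pad, with the cover left open, the quiet tins in the box and the other things on the counter left alone; do not put it down or let go.

Things in the scene. Friction and masses are not known exactly. Their poses are not given: they have to be found in the camera images.
- tray: dark wooden watch box, fixed, open-topped under its cover: 150 mm (its x, away from the robot) by 360 mm (its y), 56 mm high, walls 6 mm, flat green inner floor 6 mm above the counter, no dividers; origin at the centre of its underside, z up. The three tins stand in it in a row along y, about 108 mm apart, at mid-depth, long sides across the row, in random order
- cover (a joint): angle (rad) of the box's clear cover with wooden rim (150 x 360 x 7 mm, 0.15 kg), hinged along the box's far long edge; 0 = closed, 1.57 = upright, 1.9 = leaning back on its stop, fully open. Stiff hinge: it stays where it is left and takes 1 to 2 N at the tab to move. It may start ajar by up to 0.2
- cover_tab (a point): grip point on the brass tab that sticks out in the cover's plane from the middle of its front edge: 20 mm wide (along the box's y; pinch this width from above, the tab can turn between the fingers), 8 mm thick, 43 mm long; the point is on the mid-plane, 28 mm out from the cover's edge, 15 mm from the tab's end, 178 mm from the hinge line
- cover_hinge (a point): middle of the cover's hinge line, at the far edge of the box, 60 mm above the counter; the line runs along the box's y and the cover's front edge swings up and away from the robot
- tin_a: one of three look-alike sealed oblong aluminium tins: 110 mm long (its x), 60 mm wide (its y), 45 mm high, about 0.47 kg, rigid; origin at the centre of its underside. In exactly one a 0.35 kg steel block (loose_block, hidden) slides along x up to 32 mm either way from the middle, knocks when shaken lengthwise, and once run to an end pulls off-centre by 0.1 N m. The others are packed solid and balanced
- tin_b: one of three look-alike sealed oblong aluminium tins: 110 mm long (its x), 60 mm wide (its y), 45 mm high, about 0.47 kg, rigid; origin at the centre of its underside. In exactly one a 0.35 kg steel block (loose_block, hidden) slides along x up to 32 mm either way from the middle, knocks when shaken lengthwise, and once run to an end pulls off-centre by 0.1 N m. The others are packed solid and balanced
- tin_c: one of three look-alike sealed oblong aluminium tins: 110 mm long (its x), 60 mm wide (its y), 45 mm high, about 0.47 kg, rigid; origin at the centre of its underside. In exactly one a 0.35 kg steel block (loose_block, hidden) slides along x up to 32 mm either way from the middle, knocks when shaken lengthwise, and once run to an end pulls off-centre by 0.1 N m. The others are packed solid and balanced
- pad: the customer's show pad lying on the counter to the left of the box: black, dark blue middle, 170 x 200 mm, 6 mm thick, fixed; origin at the centre of its underside
- calculator: grey desk calculator, 120 x 170 x 26 mm, bystander; origin under its centre
- pen: blue pen, 140 mm long, 11 mm high, bystander; origin under its centre
- screwdriver: red screwdriver, 150 mm long, bystander; origin under its middle
- pin_jar: lidded jar of pins, 56 mm diameter, 70 mm high, bystander; origin under its centre
- tea_cup: amber tea glass, 70 mm diameter, 70 mm high, bystander; origin under its centre
- loupe: black eye loupe, 36 mm diameter, 30 mm high, bystander; origin under its centre

How it is judged:
By the outcome, as a careful person would: the job done as asked, in the order asked, and still so for the second after the job is handed in, while the arm keeps its last pose, push and grip.
It also fails if it takes over 72 s, if anything falls off the work surface, if the arm or the gripper's body presses on something with over 40 N, if the wrist force passes 120 N, or if a joint passes its speed limit or range.

## Working session

There is one attempt and no reset: what is moved stays moved. The work goes in short steps, Python scripts to look and compute and a tool call to move; the robot and the scene stay as the last step left them, time stands still between calls to the robot, and variables do not carry over. Pictures are saved under pics/ and viewed, at most 10 in all, crops included, and the job is handed in when it is done.

Besides the shell and the picture viewer there is one more tool, called after ">>>" as name([rows], argument=value, ...), one row to a line, values as JSON. step_arm: Moves the arm, as the interface text tells. Its arguments: {"type":"object","properties":{"plan":{"type":"array"}},"required":["plan"]}

```bash
mkdir -p pics
python3 - <<'E'
from cell import env
import cv2
for n in("scene","top"):
    cv2.imwrite(f"pics/{n}0.png",env.read_camera(n))
    c=env.get_calibration(n);print(n,c["K"],c["D"],c["extrinsics"])
s=env.state();print({k:s[k] for k in("t","joints","eef_pos","tcp_rot","ft_force","moment","opening")}, env.tcp_to_grasp)
E
```

```text
scene [[452.97710046   0.         316.02972115]
 [  0.         452.97710046 237.77957765]
 [  0.           0.           1.        ]] [-0.07690532  0.          0.          0.          0.        ] [[ 7.43703545e-01  6.68457755e-01  8.32266202e-03 -3.49768655e+02]
 [-4.88641912e-01  5.35066163e-01  6.89154035e-01  1.66280696e+02]
 [ 4.56217184e-01 -5.16593100e-01  7.24567078e-01 -1.47467020e+03]
 [ 0.00000000e+00  0.00000000e+00  0.00000000e+00  1.00000000e+00]]
top [[523.78103281   0.         316.01254241]
 [  0.         523.78103281 235.00098262]
 [  0.           0.           1.        ]] [-0.05238602  0.          0.          0.          0.        ] [[-9.98179865e-03 -9.99702957e-01 -2.22342187e-02  2.52605332e+01]
 [ 9.92814473e-01 -1.25597400e-02  1.19002834e-01 -4.64069830e+02]
 [-1.19246741e-01 -2.08865918e-02  9.92644934e-01 -1.35211040e+03]
 [ 0.00000000e+00  0.00000000e+00  0.00000000e+00  1.00000000e+00]]
{'t': 0.1, 'joints': array([ 1.19241307e+00,  4.91466711e-01,  1.55937455e+00,  3.04479307e-05,
        1.09170730e+00, -1.05588212e-01]), 'eef_pos': array([168.27614548, 601.70272042, 214.14522725]), 'tcp_rot': array([-3.14064491e+00, -1.27601667e-04,  2.86878350e+00]), 'ft_force': array([1.04090864, 0.87428629, 0.55144839]), 'moment': array([-0.03822406,  0.00561369, -0.07512654]), 'opening': 1.0034693688926766} 18.8
```

View pics/top0.png

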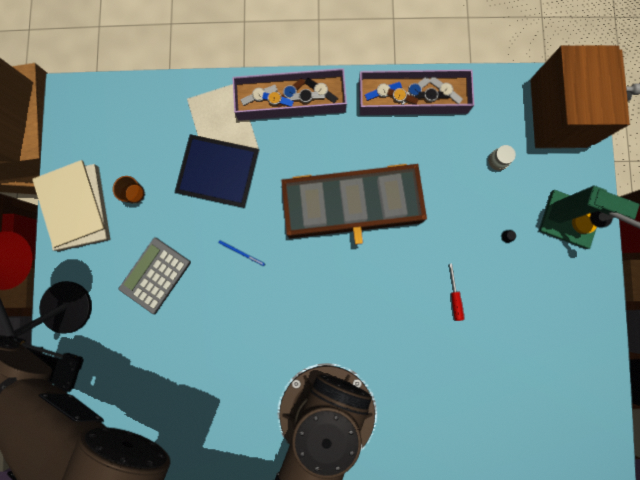

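View pics/scene0.png

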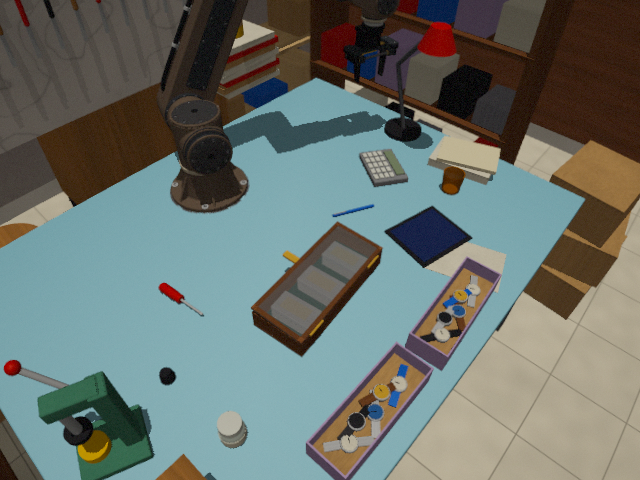

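The top view shows the box around (354,201) with its tab at (357,236), and the pad at (217,171). I'll enlarge these.

Run:
```python
import cv2,numpy as np
a=cv2.imread("pics/top0.png");b=cv2.imread("pics/scene0.png")
cv2.imwrite("pics/ta.png",cv2.resize(a[150:260,270:440],None,fx=4.7,fy=4.7,interpolation=cv2.INTER_CUBIC))
cv2.imwrite("pics/sa.png",cv2.resize(b[215:360,245:395],None,fx=4,fy=4,interpolation=cv2.INTER_CUBIC))
```

```text
(no output)
```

View pics/ta.png

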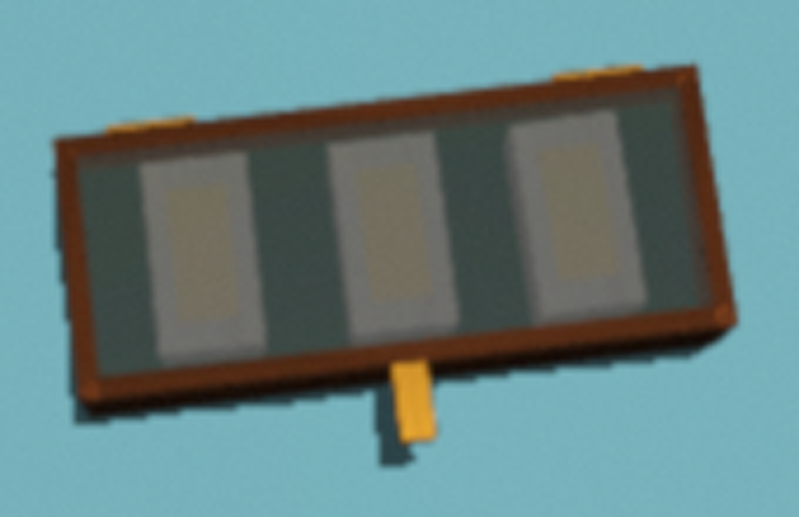

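View pics/sa.png

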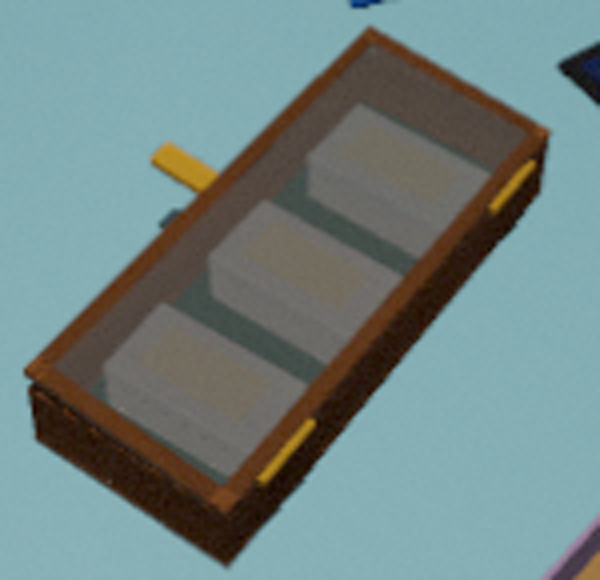

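The crops show the cover corners, tab end and tins clearly. I'll fit the box pose and cover angle from both views.

```bash
cat > h.py <<'E'
from cell import env
import numpy as np,cv2
from scipy.optimize import least_squares
def proj(n,P,c=None):
    c=c or env.get_calibration(n);P=np.atleast_2d(np.array(P,float))
    E=np.array(c["extrinsics"]);q=(P@E[:3,:3].T+E[:3,3])*[1,-1,-1]
    return cv2.projectPoints(q,np.zeros(3),np.zeros(3),np.array(c["K"]),np.array(c["D"]))[0].reshape(-1,2)
def ray(n,uv,z,c=None):
    c=c or env.get_calibration(n);E=np.array(c["extrinsics"])
    u=cv2.undistortPoints(np.array(uv,float).reshape(-1,1,2),np.array(c["K"]),np.array(c["D"])).reshape(-1,2)
    d=np.c_[u,np.ones(len(u))]*[1,-1,-1]@E[:3,:3];o=-E[:3,:3].T@E[:3,3]
    return o+d*((z-o[2])/d[:,2])[:,None]
def crop(p,f,x,y): return (np.array(p)+.5)/f-.5+[x,y]
def cov(p,r,s,h):  # r out from hinge towards robot, s along box y, h normal
    x,y,w,a=p
    l=np.array([75-r*np.cos(a)+h*np.sin(a),s,60+r*np.sin(a)+h*np.cos(a)])
    return np.array([x+l[0]*np.cos(w)-l[1]*np.sin(w),y+l[0]*np.sin(w)+l[1]*np.cos(w),l[2]])
E
python3 - <<'E'
from h import *
T=crop([(55,140),(696,66),(737,318),(80,400),(400,441),(436,440)],4.7,270,150)
S=crop([(548,132),(225,508),(28,373),(370,28),(170,143),(153,160)],4,245,215)
L=[(0,180,3.5),(0,-180,3.5),(150,-180,3.5),(150,180,3.5),(193,10,3.5),(193,-10,3.5)]
def f(p):
    P=[cov(p,*l) for l in L]
    return np.r_[proj("top",P)-T,proj("scene",P)-S].ravel()
r=least_squares(f,[550,-50,.1,.05]);p=r.x;print("box",p,np.round(r.fun.reshape(-1,2),1).tolist())
print("tab",cov(p,178,0,0),"tab corners z",[cov(p,193,s,0).round(1) for s in(10,-10)])
t=[[(140,162),(247,152),(265,347),(160,358)],[(328,143),(435,133),(457,322),(350,338)],[(512,125),(615,112),(645,298),(542,315)]]
c,s=np.cos(p[2]),np.sin(p[2])
for q in t:
    w=ray("top",crop(q,4.7,270,150),51)[:,:2];m=w.mean(0);d=m-p[:2];print(m,"inbox",c*d[0]+s*d[1],c*d[1]-s*d[0],np.linalg.norm(w-np.roll(w,1,0),axis=1))
w=ray("top",[(189,135),(258,149),(246,207),(175,191)],6);print("pad",w.mean(0),np.linalg.norm(w-np.roll(w,1,0),axis=1))
E
```

```text
box [ 5.52317515e+02 -7.49763376e+01  1.05442778e-01  8.80465461e-02] [[-1.4, -0.4], [-0.6, -0.8], [-0.3, 1.1], [-1.0, 0.2], [-0.5, 0.1], [-0.3, -0.6], [1.0, 0.4], [0.3, 2.5], [-1.4, -0.0], [-0.6, -0.4], [-0.8, -0.2], [-1.4, 0.2]]
tab [450.5752409  -85.7442617   75.65204395] tab corners z [array([434.7, -77.4,  77. ]), array([436.8, -97.3,  77. ])]
[543.95580287  27.13070982] inbox 2.431239816081886 102.42000012079188 [111.11082209  60.00016029 110.38762984  58.34026568]
[554.18520305 -78.21959557] inbox 1.5159705042727893 -3.421814659665655 [110.59506066  59.95613616 107.24342422  59.78183801]
[ 564.91997483 -181.67731493] inbox 1.3024559406164595 -107.43474380972138 [108.33983669  58.02433196 106.16315795  57.8141376 ]
pad [648.893013   290.16325951   6.        ] [161.28811978 197.13824318 164.0814758  201.1388342 ]
```

```bash
cat >> h.py <<'E'
def mv(c,t):  # commanded (x,y,z,yaw) -> target; tool shift, turn(deg)
    w=c[3];d=np.array(t[:3])-c[:3]
    return np.round([np.cos(w)*d[0]+np.sin(w)*d[1],np.sin(w)*d[0]-np.cos(w)*d[1],-d[2],-np.degrees(t[3]-w)],1).tolist()
E
python3 - <<'E'
from h import *
y=np.pi+.1054
W=[(168.4,601.9,214.7,2.8688),(400,380,200,y),(440,60,170,y),(450.6,-85.7,130,y)]
for a,b in zip(W,W[1:]): print(mv(a,b))
E
```

```text
[-282.8, -151.3, 14.7, -21.7]
[-6.1, -322.4, 30.0, -0.0]
[4.8, -146.0, 40.0, -0.0]
```

>>> step_arm([
  [[-35,-19,2,-2.7,1],[-70,-38,4,-5.4,1],[-105,-57,6,-8.1,1],[-140,-76,8,-10.8,1],[-175,-95,10,-13.5,1],[-210,-114,12,-16.2,1],[-245,-133,14,-19,1],[-282,-151,15,-21.7,1]],
])

```text
t: 0.77
eef_pos: [400.0, 378.8, 199.3]
tcp_rot: [-3.141, -0.001, -3.033]
ft_force: [0.0, 0.4, 0.1]
opening: 0.997
grip_force: 0.0
```

>>> step_arm([
  [[-1,-40,4,0,1],[-2,-80,8,0,1],[-2,-120,12,0,1],[-3,-160,16,0,1],[-4,-200,20,0,1],[-5,-240,24,0,1],[-5,-280,28,0,1],[-6,-320,30,0,1]],
])

```text
t: 1.43
eef_pos: [438.5, 61.1, 169.2]
tcp_rot: [3.141, -0.001, -3.035]
ft_force: [0.8, -0.6, -0.0]
opening: 1.003
grip_force: 0.0
```

>>> step_arm([
  [[1,-36,10,0,1],[2,-73,20,0,1],[3,-110,30,0,1],[4,-148,40,0,1],[4,-148,40,0,1],[4,-148,40,0,1]],
])

```text
t: 1.93
eef_pos: [450.4, -86.2, 128.9]
tcp_rot: [3.141, -0.001, -3.039]
ft_force: [0.5, -0.2, -0.1]
opening: 1.001
grip_force: 0.0
```

Run:
```python
from h import *
s=env.state();print(s["t"],s["eef_pos"],s["tcp_rot"],s["ft_force"],s["opening"],s["joints"])
c=env.get_calibration("wrist");I=env.read_camera("wrist");cv2.imwrite("pics/w1.png",I)
print(proj("wrist",[(450.6,-85.7,75.6),(434.7,-77.4,80.5),(436.8,-97.3,80.5)],c))
```

```text
1.9333 [450.3779031  -86.20699692 128.91544337] [ 3.14082153e+00 -1.36683107e-03 -3.03943439e+00] [ 0.48953161 -0.1707504  -0.11260534] 1.0009937762811891 [-3.33408090e-01  3.83369666e-01  2.04967854e+00  1.87801055e-04
  7.10109027e-01 -2.00650465e+00]
[[316.22349257 257.72568018]
 [332.11397166 237.23837725]
 [299.890655   237.34242288]]
```

View pics/w1.png

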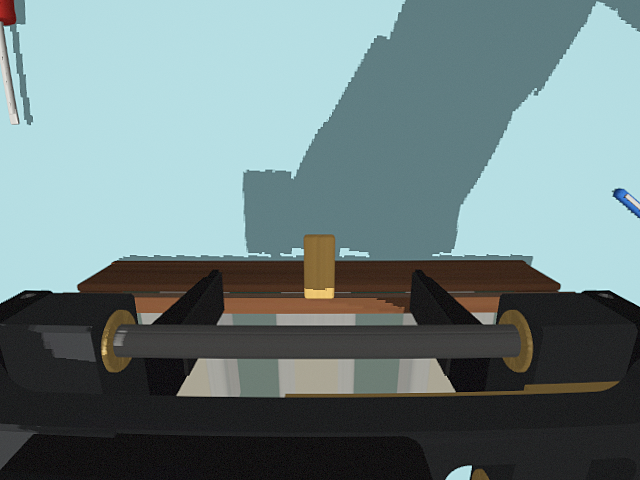

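The wrist view shows the tab end at columns 304–335, row 236, which matches the prediction within about 2 mm sideways. I'll correct that, go down and pinch.

>>> step_arm([
  [[0,2.4,24,0,1],[0,2.4,48,0,1],[0,2.4,72,0,0.5],[0,2.4,72,0,-0.2],[0,2.4,72,0,-1],[0,2.4,72,0,-1],[0,2.4,72,0,-1],[0,2.4,72,0,-1]],
])

```text
t: 2.65
eef_pos: [451.0, -82.1, 58.8]
tcp_rot: [-3.141, 0.002, -3.035]
ft_force: [1.1, 0.4, 0.3]
opening: 0.634
grip_force: 0.0
```

>>> step_arm([
  [[0,0,0,0,-1],[0,0,0,0,-1],[0,0,0,0,-1],[0,0,0,0,-1]],
])

```text
t: 2.98
eef_pos: [450.5, -82.3, 57.8]
tcp_rot: [-3.142, 0.0, -3.036]
ft_force: [-0.1, -1.2, 0.0]
opening: 0.354
grip_force: 0.0
```

Run:
```python
from h import *
# arc relative shift in tool axes from a0: tool x = -box x
a0=.088
for a in np.r_[np.arange(a0,1.9,.0453*1.0),1.85,1.9,1.92]:
    d=178*np.array([-np.cos(a)+np.cos(a0),np.sin(a)-np.sin(a0)]);print(round(a,3),np.round([-d[0],-d[1]],1))
```

```text
0.088 [-0. -0.]
0.133 [-0.9 -8. ]
0.179 [ -2.1 -16. ]
0.224 [ -3.8 -23.9]
0.269 [ -5.7 -31.7]
0.314 [ -8.  -39.4]
0.36 [-10.7 -47. ]
0.405 [-13.7 -54.5]
0.45 [-17.1 -61.8]
0.496 [-20.7 -69. ]
0.541 [-24.7 -76. ]
0.586 [-29.  -82.8]
0.632 [-33.7 -89.5]
0.677 [-38.6 -95.9]
0.722 [ -43.7 -102. ]
0.768 [ -49.2 -107.9]
0.813 [ -54.9 -113.6]
0.858 [ -60.9 -119. ]
0.903 [ -67.1 -124.2]
0.949 [ -73.6 -129. ]
0.994 [ -80.2 -133.6]
1.039 [ -87.1 -137.8]
1.085 [ -94.1 -141.7]
1.13 [-101.3 -145.3]
1.175 [-108.7 -148.6]
1.221 [-116.2 -151.5]
1.266 [-123.9 -154.1]
1.311 [-131.6 -156.4]
1.356 [-139.4 -158.3]
1.402 [-147.4 -159.8]
1.447 [-155.3 -161. ]
1.492 [-163.4 -161.8]
1.538 [-171.4 -162.3]
1.583 [-179.5 -162.3]
1.628 [-187.5 -162.1]
1.674 [-195.6 -161.4]
1.719 [-203.6 -160.4]
1.764 [-211.5 -159. ]
1.809 [-219.4 -157.3]
1.855 [-227.2 -155.2]
1.85 [-226.4 -155.5]
1.9 [-234.9 -152.8]
1.92 [-238.2 -151.6]
```

>>> step_arm([
  [[0,0,0,0,-1],[0,0,0,0,-1],[0,0,0,0,-1],[0,0,0,0,-1],[0,0,0,0,-1]],
])

```text
t: 3.4
eef_pos: [450.9, -84.6, 57.8]
tcp_rot: [-3.139, 0.001, -3.036]
ft_force: [-5.4, -25.7, 1.5]
opening: 0.21
grip_force: 30.0
```

>>> step_arm([
  [[-0.9,0,-8,0,-1],[-2.1,0,-16,0,-1],[-3.8,0,-23.9,0,-1],[-5.7,0,-31.7,0,-1]],
])

```text
t: 3.73
eef_pos: [457.7, -83.9, 89.9]
tcp_rot: [-3.138, 0.003, -3.035]
ft_force: [3.9, -20.6, -4.2]
opening: 0.208
grip_force: 30.0
```

The tab is held, but there is some side load. I'll ease y by −3 mm while continuing the arc.

>>> step_arm([
  [[-5,-1,-15.3,0,-1],[-11.4,-2,-30.1,0,-1],[-19,-3,-44.3,0,-1],[-28,-3,-57.8,0,-1],[-38,-3,-70.3,0,-1],[-49.2,-3,-81.9,0,-1],[-61.4,-3,-92.5,0,-1],[-74.5,-3,-101.9,0,-1]],
])

```text
t: 4.4
eef_pos: [530.2, -76.7, 191.1]
tcp_rot: [3.141, -0.002, -3.036]
ft_force: [1.4, -1.6, -9.2]
opening: 0.204
grip_force: 30.0
```

>>> step_arm([
  [[-13.9,0,-8.1,0,-1],[-28.5,0,-15,0,-1],[-43.7,0,-20.5,0,-1],[-59.2,0,-24.7,0,-1],[-75.1,0,-27.4,0,-1],[-91.2,0,-28.7,0,-1],[-101,0,-28.7,0,-1],[-107.3,0,-28.5,0,-1]],
])

```text
t: 5.07
eef_pos: [637.8, -65.5, 220.0]
tcp_rot: [-3.141, -0.001, -3.035]
ft_force: [-3.7, -1.0, 7.0]
opening: 0.202
grip_force: 30.0
```

>>> step_arm([
  [[-6,0,0.5,0,-1],[-12,0,1.1,0,-1],[-18,0,2,0,-1],[-23,0,2.9,0,-1],[-27,0,3.7,0,-1],[-31,0,4.6,0,-1],[-35,0,5.6,0,-1],[-38.9,0,6.6,0,-1]],
])

```text
t: 5.73
eef_pos: [677.1, -61.5, 214.7]
tcp_rot: [-3.141, 0.004, -3.036]
ft_force: [-0.0, -0.9, 10.7]
opening: 0.183
grip_force: 30.0
```

>>> step_arm([
  [[-1.2,0,0.4,0,-1],[-2.4,0,0.8,0,-1],[-3.6,0,1.1,0,-1],[-4.8,0,1.5,0,-1],[-6,0,1.9,0,-1]],
])

```text
t: 6.15
eef_pos: [683.2, -60.9, 213.1]
tcp_rot: [-3.14, 0.004, -3.036]
ft_force: [1.0, -1.1, 12.7]
opening: 0.186
grip_force: 30.0
```

```bash
python3 -c "
from cell import env
s=env.state();print(s['ft_force'],s['eef_pos'])"
```

```text
[ 0.9778105  -1.05478468 12.69426536] [683.15366306 -60.90062804 213.13771257]
```

>>> step_arm([
  [[-1,0,-0.5,0,-1],[-2,0,-0.5,0,-1],[-3,0,0,0,-1],[-4,0,0.3,0,-1],[-4,0,0.3,0,-1]],
])

```text
t: 6.57
eef_pos: [686.9, -60.5, 212.2]
tcp_rot: [-3.141, 0.003, -3.036]
ft_force: [2.2, -1.8, 7.8]
opening: 0.183
grip_force: 30.0
```

Run:
```python
from h import *
cv2.imwrite("pics/s2.png",env.read_camera("scene")[100:420,200:460].repeat(2,0).repeat(2,1)[:600])
```

```text
(no output)
```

View pics/s2.png

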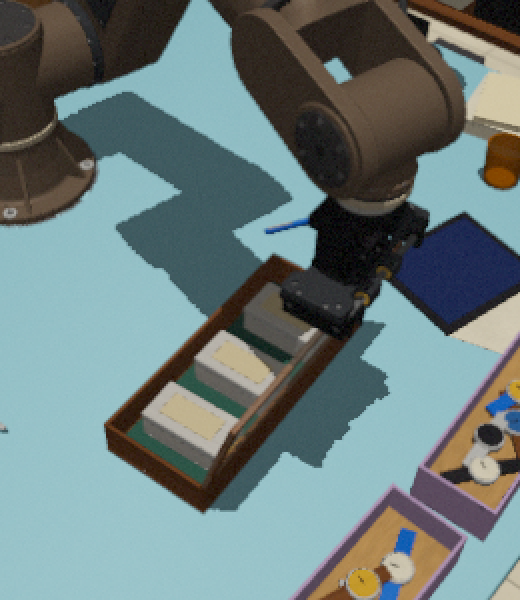

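>>> step_arm([
  [[-1,0,0.3,0,-1],[-2,0,0.6,0,-1],[-2,0,0.6,0,-1]],
])

```text
t: 6.87
eef_pos: [688.9, -60.3, 211.6]
tcp_rot: [-3.141, 0.003, -3.036]
ft_force: [2.3, -0.8, 8.2]
opening: 0.178
grip_force: 30.0
```

>>> step_arm([
  [[-1,0,0.3,0,-1],[-2,0,0.6,0,-1],[-2,0,0.6,0,-1]],
])

```text
t: 7.12
eef_pos: [690.9, -60.1, 211.0]
tcp_rot: [-3.141, 0.003, -3.036]
ft_force: [2.2, -1.1, 6.6]
opening: 0.172
grip_force: 30.0
```

Run:
```python
from h import *
p=[552.3,-75,.1054,0]
out=[]
for n,(x0,y0) in {"scene":(290,190),"top":(260,100)}.items():
    I=env.read_camera(n);c=env.get_calibration(n)
    k=cv2.resize(I[y0:y0+150,x0:x0+(100 if n=="scene" else 190)] if n=="top" else I[190:340,290:400],None,fx=(4 if n=="scene" else 1.9),fy=4 if n=="scene" else 1.9,interpolation=cv2.INTER_CUBIC)
    f=4 if n=="scene" else 1.9
    for a,col in((1.8,(0,0,255)),(1.9,(0,255,255)),(2.0,(255,0,255))):
        q=(proj(n,[cov([*p[:3],a],r,s,0) for r,s in((150,180),(0,180),(150,-180),(0,-180))],c)-[x0,y0])*f
        for i in(0,2): cv2.circle(k,tuple(q[i].astype(int)),3,col,1)
    out.append(k)
h=max(o.shape[0] for o in out);out=[cv2.copyMakeBorder(o,0,h-o.shape[0],0,0,cv2.BORDER_CONSTANT) for o in out]
r=np.hstack(out);print(r.shape);cv2.imwrite("pics/c3.png",r[:600,:800])
```

```text
(600, 801, 3)
```

View pics/c3.png

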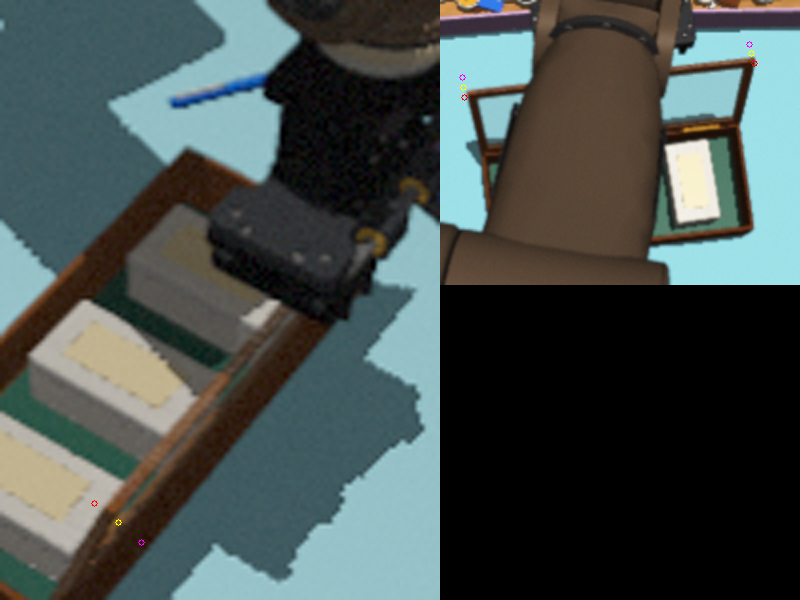

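The cover seems to be at about 1.83–1.85, while the tool is already at about 1.93. I'll check the pinch from the wrist.

Run:
```python
from h import *
s=env.state();print(s["moment"],s["ft_force"],s["opening"],s["eef_pos"])
I=env.read_camera("wrist");cv2.imwrite("pics/w4.png",I)
c=env.get_calibration("wrist")
for a in(1.8,1.85,1.9,1.95):print(a,proj("wrist",[cov([552.3,-75,.1054,a],*q) for q in((193,10,3.5),(193,-10,3.5),(150,180,3.5),(150,-180,3.5))],c).round().tolist())
```

```text
[-0.06936884 -0.23560734  0.01470256] [ 2.26027662 -0.65003377  7.64854701] 0.1785697616549723 [690.86052652 -60.08824296 210.97485575]
1.8 [[339.0, 287.0], [289.0, 287.0], [657.0, 236.0], [-26.0, 236.0]]
1.85 [[339.0, 306.0], [290.0, 306.0], [651.0, 248.0], [-20.0, 248.0]]
1.9 [[338.0, 322.0], [291.0, 322.0], [644.0, 259.0], [-13.0, 259.0]]
1.95 [[337.0, 337.0], [292.0, 337.0], [637.0, 270.0], [-6.0, 269.0]]
```

View pics/w4.png

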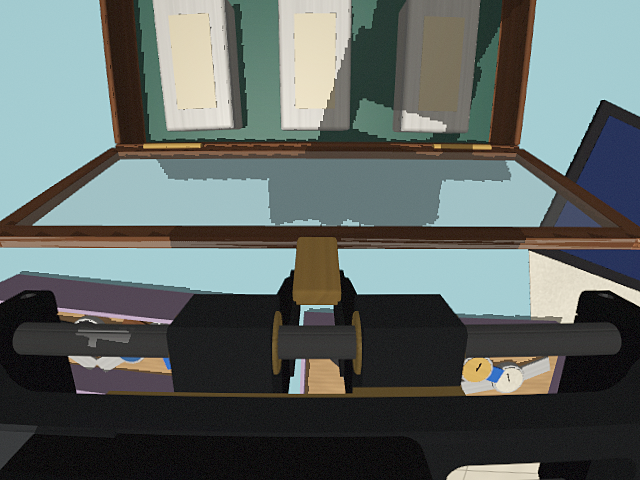

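>>> step_arm([
  [[0,0,0,0,0],[0,0,0,0,0],[0,0,0,0,0],[0,0,0,0,0],[15,0,0,0,0],[30,0,0,0,0],[45,0,0,0,0],[55,0,-10,0,-1]],
])

```text
t: 7.93
eef_pos: [633.2, -65.5, 218.1]
tcp_rot: [3.14, -0.004, -3.036]
ft_force: [0.0, -0.3, -0.4]
opening: 0.465
grip_force: 0.0
```

>>> step_arm([
  [[0,0,0,0,-1],[0,0,0,0,-1],[0,0,0,0,-1],[0,0,0,0,-1],[0,0,0,0,-1],[0,0,0,0,-1],[0,0,0,0,-1]],
])

```text
t: 8.52
eef_pos: [635.3, -65.6, 219.4]
tcp_rot: [3.141, -0.0, -3.036]
ft_force: [0.1, -0.4, -0.3]
opening: 0.022
grip_force: 0.0
```

Run:
```python
from h import *
s=env.state();print(s["t"],s["moment"],s["ft_force"],s["opening"],s["eef_pos"])
I=env.read_camera("wrist");cv2.imwrite("pics/w5.png",I)
c=env.get_calibration("wrist")
for a in(1.75,1.8,1.85,1.9,1.95):print(a,proj("wrist",[cov([552.3,-75,.1054,a],*q) for q in((193,10,3.5),(193,-10,3.5),(150,180,3.5),(150,-180,3.5),(0,0,3.5))],c).round().tolist())
```

```text
8.5167 [ 0.01039605  0.00373229 -0.00055497] [ 0.13602869 -0.41668965 -0.25036676] 0.02170104225129778 [635.31042406 -65.59498271 219.39021379]
1.75 [[336.0, 377.0], [291.0, 377.0], [626.0, 314.0], [4.0, 314.0], [315.0, 216.0]]
1.8 [[335.0, 392.0], [292.0, 392.0], [620.0, 324.0], [9.0, 324.0], [315.0, 216.0]]
1.85 [[335.0, 404.0], [293.0, 404.0], [615.0, 333.0], [14.0, 333.0], [315.0, 216.0]]
1.9 [[334.0, 415.0], [294.0, 415.0], [609.0, 342.0], [20.0, 341.0], [315.0, 216.0]]
1.95 [[334.0, 425.0], [294.0, 425.0], [603.0, 349.0], [26.0, 349.0], [315.0, 216.0]]
```

View pics/w5.png

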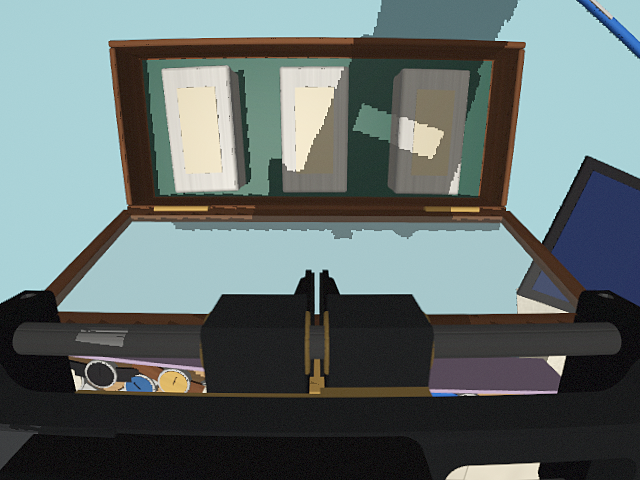

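The cover has lagged to about 1.8, so the pinch was slipping. I'll push the tab onto its stop gently with closed fingers.

>>> step_arm([
  [[-4,0,0,0,-1],[-8,0,0,0,-1],[-12,0,0,0,-1],[-15,0,0,0,-1],[-18,0,0,0,-1],[-20,0,0,0,-1],[-22,0,0,0,-1],[-24,0,0,0,-1]],
])

```text
t: 9.23
eef_pos: [658.9, -63.0, 219.5]
tcp_rot: [3.141, -0.001, -3.036]
ft_force: [-1.2, 0.6, -1.3]
opening: 0.004
grip_force: 0.6
```

>>> step_arm([
  [[-1,0,0,0,-1],[-2,0,0,0,-1],[-3,0,0,0,-1],[-4,0,0,0,-1]],
])

```text
t: 9.57
eef_pos: [663.0, -62.7, 219.7]
tcp_rot: [3.142, -0.0, -3.036]
ft_force: [-1.4, -0.5, -0.8]
opening: 0.004
grip_force: 0.6
```

>>> step_arm([
  [[-1,0,0,0,-1],[-2,0,0,0,-1],[-3,0,0,0,-1],[-4,0,0,0,-1]],
])

```text
t: 9.9
eef_pos: [665.3, -62.4, 219.5]
tcp_rot: [3.141, -0.005, -3.036]
ft_force: [-14.8, -2.1, 3.9]
opening: 0.005
grip_force: 7.5
```

The cover is on its stop: the force rose to 15 N at creeping speed. Next I'll refine the tin positions from the last wrist picture.

Run:
```python
from h import *
s=env.state();d=s["eef_pos"]-[635.31,-65.59,219.39]
p=(552.3,-75,.1054);c,si=np.cos(p[2]),np.sin(p[2])
for q in([(162,68),(228,66),(239,189),(176,192)],[(281,68),(347,67),(346,191),(283,192)],[(402,69),(470,69),(461,193),(398,193)]):
    w=ray("wrist",q,51+d[2])[:,:2]-d[:2];m=w.mean(0);e=m-p[:2];print(m,c*e[0]+si*e[1],c*e[1]-si*e[0],np.linalg.norm(w-np.roll(w,1,0),axis=1).round())
for X,Y in((700,-180),(620,260)): print()
print(s["ft_force"],s["eef_pos"])
```

```text
[ 564.08443921 -177.17850391] 0.9693570216491096 -102.85125189567377 [109.  58. 107.  60.]
[554.55233657 -75.58666878] 2.1781169041850763 -0.8203700688755793 [108.  57. 108.  59.]
[543.9888893   31.10928806] 2.8982344401832307 106.39481101156399 [108.  60. 109.  60.]


[-14.79970018  -2.06959683   3.90499509] [665.34681892 -62.38126407 219.46843849]
```

>>> step_arm([
  [[15,0,0,0,-1],[40,0,0,0,0.7],[70,-3,15,0,0.7],[90,-3.5,40,0,0.7],[113,-3.5,70,0,0.7],[113,-3.5,90,0,0.7],[113,-3.5,105,0,0.7],[113,-3.5,105,0,0.7]],
])

```text
t: 10.57
eef_pos: [554.1, -77.6, 112.5]
tcp_rot: [3.14, -0.003, -3.036]
ft_force: [-0.3, 0.1, -0.5]
opening: 0.439
grip_force: 0.0
```

>>> step_arm([
  [[0,0,0,0,0.7],[0,0,0,0,0.7],[0,0,0,0,0.7],[0,0,0,0,0.7],[0,0,0,0,0.7],[0,0,0,0,0.7]],
])

```text
t: 11.07
eef_pos: [555.2, -77.7, 115.2]
tcp_rot: [-3.141, 0.001, -3.036]
ft_force: [0.0, 0.4, -0.0]
opening: 0.831
grip_force: 0.0
```

>>> step_arm([
  [[1,1,25,0,0.7],[1,1,50,0,0.7],[1,1,75,0,0.7],[1,1,92,0,0.7],[1,1,101,0,0.7],[1,1,101,0,0],[1,1,101,0,-1],[1,1,101,0,-1]],
])

```text
t: 11.73
eef_pos: [554.5, -76.9, 14.8]
tcp_rot: [-3.141, 0.001, -3.036]
ft_force: [-0.9, -0.1, 0.4]
opening: 0.696
grip_force: 0.0
```

>>> step_arm([
  [[0,0,0,0,-1],[0,0,0,0,-1],[0,0,0,0,-1],[0,0,0,0,-1]],
])

```text
t: 12.07
eef_pos: [554.5, -76.8, 14.9]
tcp_rot: [-3.141, 0.002, -3.036]
ft_force: [-0.5, 0.6, 7.4]
opening: 0.63
grip_force: 30.0
```

>>> step_arm([
  [[0,0,-4,0,-1],[0,0,-16,0,-1],[0,0,-32,0,-1],[0,0,-48,0,-1],[0,0,-62,0,-1],[0,0,-72,0,-1],[0,0,-72,0,-1],[0,0,-72,0,-1]],
])

```text
t: 12.73
eef_pos: [553.8, -76.8, 85.8]
tcp_rot: [-3.142, 0.0, -3.036]
ft_force: [-0.6, -0.6, -5.3]
opening: 0.629
grip_force: 30.0
```

```bash
python3 -c "
from cell import env
s=env.state();print(s['ft_force'],s['moment'])"
```

```text
[-0.56435941 -0.57357761 -5.25977745] [ 0.03823557 -0.00688604 -0.01351512]
```

>>> step_arm([
  [[12,0,0,0,-1],[30,0,0,0,-1],[0,0,0,0,-1],[-15,0,0,0,-1],[10,0,0,0,-1],[30,0,0,0,-1],[0,0,0,0,-1],[-15,0,0,0,-1]],
])

```text
t: 13.4
eef_pos: [568.4, -75.1, 84.6]
tcp_rot: [3.141, -0.002, -3.037]
ft_force: [0.4, 0.1, -4.2]
opening: 0.634
grip_force: 30.0
```

>>> step_arm([
  [[25,0,0,0,-1],[45,0,0,0,-1],[20,0,0,0,-1],[0,0,0,0,-1],[0,0,0,0,-1],[0,0,0,0,-1]],
])

```text
t: 13.9
eef_pos: [568.6, -75.0, 84.5]
tcp_rot: [3.141, -0.001, -3.035]
ft_force: [-0.2, 0.4, -4.5]
opening: 0.627
grip_force: 30.0
```

```bash
python3 -c "
from cell import env
s=env.state();print(s['ft_force'],s['moment'])"
```

```text
[-0.17792263  0.42457407 -4.4700506 ] [ 0.08647163 -0.06073792  0.00756605]
```

>>> step_arm([
  [[25,0,0,0,-1],[45,0,0,0,-1],[45,0,0,0,-1],[45,0,0,0,-1],[45,0,0,0,-1]],
])

```text
t: 14.32
eef_pos: [524.2, -80.1, 85.6]
tcp_rot: [3.141, 0.0, -3.036]
ft_force: [0.5, 0.4, -3.6]
opening: 0.628
grip_force: 30.0
```

```bash
python3 -c "
from cell import env
s=env.state();print(s['ft_force'],s['moment'],s['t'],s['opening'],s['eef_pos'])"
```

```text
[ 0.49310603  0.40337783 -3.60082748] [0.02442622 0.08750622 0.00572532] 14.3167 0.6284444094689614 [524.17532736 -80.05816391  85.60329266]
```

The moment about y changed sign with the shake direction, which suggests a loose block. I'll repeat it to be sure.

>>> step_arm([
  [[-25,0,0,0,-1],[-45,0,0,0,-1],[-45,0,0,0,-1],[-45,0,0,0,-1],[-45,0,0,0,-1],[-45,0,0,0,-1]],
])

```text
t: 14.82
eef_pos: [568.1, -75.1, 85.5]
tcp_rot: [3.141, -0.001, -3.036]
ft_force: [-0.6, -0.2, -4.3]
opening: 0.632
grip_force: 30.0
```

```bash
python3 -c "
from cell import env
for i in range(4):
  s=env.state();print(s['ft_force'].round(2),s['moment'].round(3),s['eef_pos']);env.read_camera('top')"
```

```text
[-0.6  -0.2  -4.28] [0.045 0.013 0.035] [568.13138234 -75.1252066   85.48727188]
[ 0.5   0.37 -5.1 ] [ 0.028 -0.017 -0.002] [568.18688385 -75.18690258  85.62187628]
[ 0.62  0.11 -4.88] [ 0.095 -0.045 -0.019] [568.31326918 -75.24448233  85.7119972 ]
[-0.59  0.45 -4.82] [ 0.019 -0.057 -0.014] [568.42651068 -75.27703552  85.78211411]
```

>>> step_arm([
  [[35,0,0,0,-1],[45,0,0,0,-1],[45,0,0,0,-1],[45,0,0,0,-1],[45,0,0,0,-1],[45,0,0,0,-1]],
])

```text
t: 15.52
eef_pos: [525.1, -80.0, 85.8]
tcp_rot: [-3.141, 0.001, -3.036]
ft_force: [-0.0, 0.4, -4.7]
opening: 0.631
grip_force: 30.0
```

```bash
python3 -c "
from cell import env
for i in range(4):
  s=env.state();print(s['ft_force'].round(2),s['moment'].round(3),s['eef_pos']);env.read_camera('top')"
```

```text
[-0.04  0.36 -4.66] [ 0.049 -0.142  0.023] [525.07840693 -80.0369241   85.81631087]
[ 0.2   0.13 -4.85] [ 0.115 -0.135 -0.051] [524.97467366 -79.99204292  85.72014524]
[ 0.87  0.64 -4.39] [ 0.045 -0.101 -0.002] [524.81127722 -79.97339724  85.67310785]
[-0.38 -0.85 -5.05] [ 0.043 -0.098 -0.016] [524.64388103 -79.91828312  85.65614234]
```

```bash
cat > avg.py <<'E'
from cell import env
import numpy as np
M=[]
for i in range(8):
  s=env.state();M.append(np.r_[s['ft_force'],s['moment']]);env.read_camera('top')
M=np.array(M);print(s['t'],M.mean(0).round(3),(M.std(0)/8**.5).round(3),s['eef_pos'].round(1),s['tcp_rot'].round(3))
E
python3 avg.py
```

```text
16.0667 [-0.297 -0.012 -4.224  0.03  -0.071 -0.013] [0.186 0.147 0.212 0.015 0.006 0.009] [524.1 -80.   85.7] [ 3.141  0.    -3.036]
```

>>> step_arm([
  [[-40,0,0,0,-1],[-60,0,0,0,-1],[-60,0,0,0,-1],[-60,0,0,0,-1],[-60,0,0,0,-1],[-60,0,0,0,-1]],
])

```text
t: 16.62
eef_pos: [583.6, -73.6, 85.6]
tcp_rot: [3.141, 0.0, -3.036]
ft_force: [0.7, -0.7, -4.7]
opening: 0.632
grip_force: 30.0
```

```bash
python3 avg.py
```

```text
16.9667 [-0.141 -0.152 -4.638  0.013  0.067 -0.009] [0.145 0.118 0.148 0.007 0.007 0.013] [583.7 -73.7  85.8] [ 3.142  0.    -3.036]
```

>>> step_arm([
  [[40,0,0,0,-1],[60,0,0,0,-1],[60,0,0,0,-1],[60,0,0,0,-1],[60,0,0,0,-1],[60,0,0,0,-1]],
])

```text
t: 17.52
eef_pos: [525.1, -80.1, 85.9]
tcp_rot: [-3.141, 0.001, -3.036]
ft_force: [-0.3, 0.4, -3.7]
opening: 0.633
grip_force: 30.0
```

```bash
python3 avg.py
```

```text
17.8667 [ 1.140e-01  1.600e-01 -4.169e+00  4.000e-02  5.600e-02 -1.000e-03] [0.163 0.121 0.177 0.009 0.026 0.006] [524.1 -79.9  85.6] [ 3.141 -0.    -3.035]
```

```bash
python3 avg.py; python3 avg.py
```

```text
18.2667 [ 0.136  0.277 -4.872  0.02   0.086 -0.   ] [0.239 0.158 0.146 0.009 0.009 0.007] [524.1 -79.9  85.7] [ 3.141  0.    -3.036]
18.6667 [ 0.172  0.032 -4.567  0.019  0.067  0.005] [0.138 0.158 0.085 0.012 0.01  0.009] [524.1 -80.   85.7] [ 3.142  0.    -3.036]
```

>>> step_arm([
  [[-40,0,0,0,-1],[-60,0,0,0,-1],[-60,0,0,0,-1],[-60,0,0,0,-1],[-60,0,0,0,-1],[-60,0,0,0,-1],[-60,0,0,0,-1],[-60,0,0,0,-1]],
])

```text
t: 19.38
eef_pos: [583.4, -73.7, 85.8]
tcp_rot: [3.141, -0.0, -3.036]
ft_force: [-0.6, -0.7, -4.1]
opening: 0.629
grip_force: 30.0
```

```bash
python3 avg.py; python3 avg.py
```

```text
19.7333 [-0.051 -0.189 -4.811  0.022  0.081 -0.01 ] [0.123 0.135 0.215 0.011 0.014 0.005] [583.7 -73.6  85.7] [ 3.142  0.    -3.036]
20.1333 [-3.010e-01 -2.000e-03 -4.506e+00  2.000e-02  6.900e-02 -2.000e-03] [0.135 0.138 0.164 0.013 0.013 0.012] [583.7 -73.6  85.7] [ 3.142  0.    -3.036]
```

>>> step_arm([
  [[3,0,0,0,-1],[11,0,0,0,-1],[25,0,0,0,-1],[45,0,0,0,-1],[71,0,0,0,-1],[105,0,0,0,-1],[105,0,0,0,-1],[105,0,0,0,-1]],
])

```text
t: 20.85
eef_pos: [477.8, -84.9, 86.1]
tcp_rot: [3.141, -0.0, -3.037]
ft_force: [0.1, 0.4, -4.5]
opening: 0.628
grip_force: 30.0
```

>>> step_arm([
  [[0,0,0,0,-1],[0,0,0,0,-1],[0,0,0,0,-1]],
])

```text
t: 21.1
eef_pos: [480.1, -84.7, 85.7]
tcp_rot: [-3.141, 0.001, -3.035]
ft_force: [0.8, 0.3, -4.7]
opening: 0.627
grip_force: 30.0
```

```bash
python3 avg.py
```

```text
21.45 [-1.860e-01  2.510e-01 -4.545e+00  4.000e-02  8.600e-02 -1.000e-03] [0.379 0.177 0.117 0.01  0.031 0.007] [479.3 -84.6  85.6] [ 3.141 -0.    -3.035]
```

>>> step_arm([
  [[-3,0,0,0,-1],[-11,0,0,0,-1],[-25,0,0,0,-1],[-45,0,0,0,-1],[-70,0,0,0,-1],[-75,0,0,0,-1],[-75,0,0,0,-1],[-75,0,0,0,-1]],
])

```text
t: 22.17
eef_pos: [553.5, -76.5, 85.3]
tcp_rot: [3.141, -0.001, -3.035]
ft_force: [-0.8, 0.1, -5.4]
opening: 0.63
grip_force: 30.0
```

>>> step_arm([
  [[0,0,0,0,-1],[0,0,0,0,-1],[0,0,0,0,-1]],
])

```text
t: 22.42
eef_pos: [553.4, -76.9, 85.8]
tcp_rot: [3.141, -0.0, -3.036]
ft_force: [-1.4, 0.3, -5.3]
opening: 0.63
grip_force: 30.0
```

```bash
python3 avg.py
```

```text
22.7667 [-0.347  0.007 -4.914  0.018  0.048 -0.007] [0.16  0.125 0.126 0.004 0.012 0.01 ] [553.9 -76.8  85.8] [ 3.142  0.    -3.036]
```

>>> step_arm([
  [[40,0,0,0,-1],[0,0,0,0,-1],[40,0,0,0,-1],[0,0,0,0,-1],[40,0,0,0,-1],[0,0,0,0,-1],[40,0,0,0,-1],[40,0,0,0,-1]],
])

```text
t: 23.48
eef_pos: [510.9, -80.8, 84.5]
tcp_rot: [3.14, -0.004, -3.035]
ft_force: [0.4, 0.2, -4.8]
opening: 0.629
grip_force: 30.0
```

>>> step_arm([
  [[0,0,0,0,-1],[0,0,0,0,-1],[0,0,0,0,-1],[0,0,0,0,-1],[0,0,0,0,-1]],
])

```text
t: 23.9
eef_pos: [514.5, -81.0, 85.9]
tcp_rot: [-3.141, 0.001, -3.035]
ft_force: [-0.8, -0.9, -4.4]
opening: 0.627
grip_force: 30.0
```

```bash
python3 avg.py
```

```text
24.25 [-0.133  0.061 -4.625  0.028  0.059 -0.006] [0.164 0.221 0.246 0.01  0.009 0.015] [514.1 -81.   85.7] [ 3.142  0.    -3.036]
```

>>> step_arm([
  [[-40,0,0,0,-1],[0,0,0,0,-1],[-40,0,0,0,-1],[0,0,0,0,-1],[-40,0,0,0,-1],[0,0,0,0,-1],[-40,0,0,0,-1],[-40,0,0,0,-1]],
])

```text
t: 24.97
eef_pos: [552.8, -75.8, 84.0]
tcp_rot: [3.14, -0.005, -3.036]
ft_force: [0.3, 0.1, -4.0]
opening: 0.628
grip_force: 30.0
```

>>> step_arm([
  [[0,0,0,0,-1],[0,0,0,0,-1],[0,0,0,0,-1],[0,0,0,0,-1],[0,0,0,0,-1]],
])

```text
t: 25.38
eef_pos: [554.0, -77.0, 86.1]
tcp_rot: [-3.141, 0.001, -3.036]
ft_force: [-0.3, -0.0, -4.8]
opening: 0.629
grip_force: 30.0
```

```bash
python3 avg.py
```

```text
25.7333 [-0.124 -0.149 -4.718  0.025  0.059 -0.026] [0.174 0.094 0.145 0.01  0.006 0.01 ] [553.9 -76.8  85.7] [ 3.142  0.    -3.036]
```

I can't tell yet: the settled moment is steady at +0.06. I'll set it back and test another tin for comparison.

>>> step_arm([
  [[0,0,20,0,-1],[0,0,40,0,-1],[0,0,56,0,-1],[0,0,66,0,-1],[0,0,70,0,-1],[0,0,71.5,0,-1],[0,0,71.5,0,-1],[0,0,71.5,0,0.7]],
])

```text
t: 26.45
eef_pos: [554.5, -76.9, 15.0]
tcp_rot: [-3.141, 0.002, -3.036]
ft_force: [0.4, -0.8, -0.5]
opening: 0.66
grip_force: 0.0
```

>>> step_arm([
  [[0,0,0,0,0.7],[0,0,0,0,0.7],[0,0,0,0,0.7],[0,0,-15,0,0.7],[0,0,-40,0,0.7],[0,0,-75,0,0.7],[0,20,-80,0,0.7],[0,50,-80,0,0.7]],
])

```text
t: 27.12
eef_pos: [550.2, -28.3, 96.9]
tcp_rot: [-3.14, 0.005, -3.038]
ft_force: [0.5, -0.0, -1.1]
opening: 0.849
grip_force: 0.0
```

>>> step_arm([
  [[0,35,0,0,0.7],[0,56.5,0,0,0.7],[0,56.5,30,0,0.7],[0,56.5,60,0,0.7],[0,56.5,78,0,0.7],[0,56.5,79,0,0],[0,56.5,79.5,0,-1],[0,56.5,79.5,0,-1]],
])

```text
t: 27.78
eef_pos: [543.2, 29.0, 15.6]
tcp_rot: [-3.141, 0.001, -3.036]
ft_force: [0.5, 0.5, 1.0]
opening: 0.697
grip_force: 0.0
```

>>> step_arm([
  [[0,0,0,0,-1],[0,0,0,0,-1],[0,0,0,0,-1],[0,0,0,0,-1]],
])

```text
t: 28.12
eef_pos: [543.3, 29.0, 16.0]
tcp_rot: [-3.141, 0.002, -3.036]
ft_force: [-0.2, 0.2, 7.5]
opening: 0.631
grip_force: 30.0
```

>>> step_arm([
  [[0,0,-4,0,-1],[0,0,-16,0,-1],[0,0,-32,0,-1],[0,0,-48,0,-1],[0,0,-62,0,-1],[0,0,-72,0,-1],[0,0,-72,0,-1],[0,0,-72,0,-1]],
])

```text
t: 28.78
eef_pos: [542.6, 29.1, 86.9]
tcp_rot: [-3.142, 0.001, -3.036]
ft_force: [0.4, -0.0, -4.9]
opening: 0.63
grip_force: 29.9
```

```bash
python3 avg.py
```

```text
29.1333 [ 1.830e-01 -3.120e-01 -5.062e+00  2.200e-02  9.000e-03 -4.000e-03] [0.103 0.136 0.112 0.012 0.007 0.012] [542.4  29.1  86.2] [ 3.141e+00 -1.000e-03 -3.036e+00]
```

>>> step_arm([
  [[40,0,0,0,-1],[0,0,0,0,-1],[40,0,0,0,-1],[0,0,0,0,-1],[40,0,0,0,-1],[0,0,0,0,-1],[40,0,0,0,-1],[40,0,0,0,-1]],
])

```text
t: 29.85
eef_pos: [499.3, 24.9, 85.2]
tcp_rot: [3.141, -0.005, -3.035]
ft_force: [-1.3, 1.1, -5.2]
opening: 0.634
grip_force: 29.9
```

>>> step_arm([
  [[0,0,0,0,-1],[0,0,0,0,-1],[0,0,0,0,-1],[0,0,0,0,-1],[0,0,0,0,-1]],
])

```text
t: 30.27
eef_pos: [503.2, 24.9, 86.8]
tcp_rot: [-3.142, 0.001, -3.036]
ft_force: [-0.3, -0.1, -4.4]
opening: 0.628
grip_force: 29.9
```

```bash
python3 avg.py
```

```text
30.6167 [ 0.14  -0.296 -4.588  0.024  0.038 -0.007] [0.141 0.131 0.151 0.013 0.008 0.01 ] [502.9  24.9  86.7] [ 3.142  0.    -3.036]
```

>>> step_arm([
  [[-40,0,0,0,-1],[0,0,0,0,-1],[-40,0,0,0,-1],[0,0,0,0,-1],[-40,0,0,0,-1],[0,0,0,0,-1],[-40,0,0,0,-1],[-40,0,0,0,-1]],
])

```text
t: 31.33
eef_pos: [540.3, 29.6, 84.5]
tcp_rot: [3.14, -0.007, -3.036]
ft_force: [2.7, -0.8, -2.9]
opening: 0.631
grip_force: 29.9
```

>>> step_arm([
  [[0,0,0,0,-1],[0,0,0,0,-1],[0,0,0,0,-1],[0,0,0,0,-1],[0,0,0,0,-1]],
])

```text
t: 31.75
eef_pos: [542.6, 29.1, 86.9]
tcp_rot: [3.142, 0.0, -3.036]
ft_force: [0.3, 0.4, -4.6]
opening: 0.631
grip_force: 29.9
```

```bash
python3 avg.py
```

```text
32.1 [-0.019  0.044 -4.785  0.034  0.012  0.008] [0.16  0.14  0.218 0.014 0.009 0.005] [542.6  29.1  86.7] [ 3.142  0.    -3.036]
```

This one is quiet: 0.009, 0.038 and 0.012. I'll set it back and test the third.

>>> step_arm([
  [[0,0,20,0,-1],[0,0,40,0,-1],[0,0,56,0,-1],[0,0,66,0,-1],[0,0,70,0,-1],[0,0,72,0,-1],[0,0,72,0,-1],[0,0,72,0,0.7]],
])

```text
t: 32.82
eef_pos: [543.0, 29.1, 15.8]
tcp_rot: [-3.141, 0.001, -3.036]
ft_force: [-0.9, -0.1, 0.2]
opening: 0.661
grip_force: 0.0
```

>>> step_arm([
  [[0,0,0,0,0.7],[0,0,0,0,0.7],[0,0,0,0,0.7],[0,0,-15,0,0.7],[0,0,-40,0,0.7],[0,0,-75,0,0.7],[0,-20,-80,0,0.7],[0,-50,-80,0,0.7]],
])

```text
t: 33.48
eef_pos: [549.0, -19.7, 97.3]
tcp_rot: [-3.141, 0.004, -3.033]
ft_force: [0.8, -0.9, 0.3]
opening: 0.852
grip_force: 0.0
```

>>> step_arm([
  [[0,-40,0,0,0.7],[0,-80,0,0,0.7],[0,-120,0,0,0.7],[0.5,-150,0,0,0.7],[0.5,-159.5,0,0,0.7],[0.5,-159.5,25,0,0.7],[0.5,-159.5,50,0,0.7],[0.5,-159.5,70,0,0.7]],
])

```text
t: 34.15
eef_pos: [564.0, -179.0, 23.5]
tcp_rot: [3.141, -0.0, -3.036]
ft_force: [-0.9, 0.8, -0.9]
opening: 0.855
grip_force: 0.0
```

>>> step_arm([
  [[0,0,9,0,0.5],[0,0,9.5,0,-1],[0,0,9.5,0,-1],[0,0,9.5,0,-1],[0,0,9.5,0,-1],[0,0,9.5,0,-1],[0,0,9.5,0,-1]],
])

```text
t: 34.73
eef_pos: [564.7, -179.2, 16.2]
tcp_rot: [-3.141, 0.001, -3.036]
ft_force: [-0.6, 2.5, 4.9]
opening: 0.632
grip_force: 29.8
```

>>> step_arm([
  [[0,0,-4,0,-1],[0,0,-16,0,-1],[0,0,-32,0,-1],[0,0,-48,0,-1],[0,0,-62,0,-1],[0,0,-72,0,-1],[0,0,-72,0,-1],[0,0,-72,0,-1]],
])

```text
t: 35.4
eef_pos: [564.3, -179.3, 87.6]
tcp_rot: [-3.141, 0.001, -3.036]
ft_force: [-0.2, 1.3, -5.0]
opening: 0.631
grip_force: 29.8
```

```bash
python3 avg.py
```

```text
35.75 [-1.660e-01  4.040e-01 -4.929e+00  2.500e-02 -7.000e-03  4.000e-03] [0.075 0.184 0.093 0.013 0.006 0.008] [ 564.1 -179.2   86.6] [ 3.141e+00 -1.000e-03 -3.036e+00]
```

>>> step_arm([
  [[40,0,0,0,-1],[0,0,0,0,-1],[40,0,0,0,-1],[0,0,0,0,-1],[40,0,0,0,-1],[0,0,0,0,-1],[40,0,0,0,-1],[40,0,0,0,-1]],
])

```text
t: 36.47
eef_pos: [521.3, -183.0, 85.7]
tcp_rot: [3.139, -0.004, -3.035]
ft_force: [-0.1, -0.2, -5.5]
opening: 0.634
grip_force: 29.8
```

>>> step_arm([
  [[0,0,0,0,-1],[0,0,0,0,-1],[0,0,0,0,-1],[0,0,0,0,-1],[0,0,0,0,-1]],
])

```text
t: 36.88
eef_pos: [524.8, -183.4, 87.3]
tcp_rot: [-3.141, 0.0, -3.035]
ft_force: [0.1, 1.1, -4.8]
opening: 0.632
grip_force: 29.8
```

```bash
python3 avg.py
```

```text
37.2333 [ 0.196  0.165 -4.618  0.024  0.017  0.006] [0.123 0.17  0.119 0.012 0.008 0.008] [ 524.5 -183.5   87.2] [ 3.142  0.    -3.036]
```

>>> step_arm([
  [[-40,0,0,0,-1],[0,0,0,0,-1],[-40,0,0,0,-1],[0,0,0,0,-1],[-40,0,0,0,-1],[0,0,0,0,-1],[-40,0,0,0,-1],[-40,0,0,0,-1]],
])

```text
t: 37.95
eef_pos: [563.6, -177.8, 85.3]
tcp_rot: [3.139, -0.004, -3.036]
ft_force: [1.7, -0.7, -3.8]
opening: 0.635
grip_force: 29.8
```

>>> step_arm([
  [[0,0,0,0,-1],[0,0,0,0,-1],[0,0,0,0,-1],[0,0,0,0,-1],[0,0,0,0,-1]],
])

```text
t: 38.37
eef_pos: [564.2, -179.4, 87.4]
tcp_rot: [-3.142, 0.0, -3.036]
ft_force: [-0.4, 0.2, -4.0]
opening: 0.633
grip_force: 29.8
```

```bash
python3 avg.py
```

```text
38.7167 [ 0.08   0.013 -4.37   0.042  0.012  0.012] [0.134 0.116 0.224 0.011 0.013 0.013] [ 564.3 -179.3   87.2] [ 3.141  0.    -3.036]
```

The third is quiet too (−0.007, 0.017, 0.012). Only the middle tin's balance moved, between −0.07 and +0.08, so I'll set this one back and take the middle one.

>>> step_arm([
  [[0,0,20,0,-1],[0,0,40,0,-1],[0,0,56,0,-1],[0,0,66,0,-1],[0,0,70,0,-1],[0,0,72,0,-1],[0,0,72,0,-1],[0,0,72,0,0.7]],
])

```text
t: 39.43
eef_pos: [564.9, -179.5, 16.2]
tcp_rot: [-3.141, 0.002, -3.036]
ft_force: [1.0, 0.0, -0.3]
opening: 0.668
grip_force: 0.0
```

>>> step_arm([
  [[0,0,0,0,0.7],[0,0,0,0,0.7],[0,0,0,0,0.7],[0,0,-15,0,0.7],[0,0,-40,0,0.7],[0,0,-75,0,0.7],[0,20,-80,0,0.7],[0,50,-80,0,0.7]],
])

```text
t: 40.1
eef_pos: [560.4, -131.2, 97.8]
tcp_rot: [-3.139, 0.005, -3.038]
ft_force: [-0.7, -0.5, -0.6]
opening: 0.849
grip_force: 0.0
```

>>> step_arm([
  [[0,35,0,0,0.7],[-0.5,53,0,0,0.7],[-0.5,53,30,0,0.7],[-0.5,53,60,0,0.7],[-0.5,53,78,0,0.7],[-0.5,53,79,0,0],[-0.5,53,79.5,0,-1],[-0.5,53,79.5,0,-1]],
])

```text
t: 40.77
eef_pos: [554.5, -77.0, 16.6]
tcp_rot: [-3.141, 0.001, -3.036]
ft_force: [0.7, 0.1, 0.1]
opening: 0.697
grip_force: 0.0
```

>>> step_arm([
  [[0,0,0,0,-1],[0,0,0,0,-1],[0,0,0,0,-1],[0,0,0,0,-1],[0,0,0,0,-1]],
])

```text
t: 41.18
eef_pos: [554.6, -77.0, 17.0]
tcp_rot: [-3.141, 0.002, -3.036]
ft_force: [-0.1, -0.5, 7.0]
opening: 0.632
grip_force: 30.0
```

>>> step_arm([
  [[0,0,-4,0,-1],[0,0,-16,0,-1],[0,0,-32,0,-1],[0,0,-48,0,-1],[0,0,-62,0,-1],[0,0,-72,0,-1],[0,0,-72,0,-1],[0,0,-72,0,-1]],
])

```text
t: 41.85
eef_pos: [553.8, -76.8, 87.8]
tcp_rot: [-3.142, 0.0, -3.036]
ft_force: [-0.5, 0.7, -4.8]
opening: 0.63
grip_force: 30.0
```

```bash
python3 avg.py
```

```text
42.2 [ 3.000e-02  1.470e-01 -4.664e+00  3.500e-02  7.100e-02  1.000e-03] [0.28  0.127 0.122 0.008 0.006 0.01 ] [553.7 -76.7  87.1] [ 3.141e+00 -1.000e-03 -3.036e+00]
```

It is off balance again (+0.071) after regrasping, so the middle tin is the rattler. I'll carry it round the open cover to the pad.

>>> step_arm([
  [[0,10,-8,0,-1],[0,35,-18,0,-1],[0,65,-26,0,-1],[0,95,-29,0,-1],[0,125,-29,0,-1],[0,155,-29,0,-1],[0,185,-29,0,-1],[0,210,-29,0,-1]],
])

```text
t: 42.92
eef_pos: [530.9, 134.5, 117.4]
tcp_rot: [3.141, 0.0, -3.035]
ft_force: [0.0, -0.4, -4.3]
opening: 0.632
grip_force: 30.0
```

>>> step_arm([
  [[0,25,0,0,-1],[0,50,0,0,-1],[-3,75,0,0,-1],[-15,95,0,0,-1],[-30,115,0,0,-1],[-50,130,0,0,-1],[-72,140,0,0,-1],[-92,145,0,0,-1]],
])

```text
t: 43.58
eef_pos: [608.0, 288.4, 117.4]
tcp_rot: [3.141, 0.001, -3.034]
ft_force: [-0.5, -0.5, -4.3]
opening: 0.631
grip_force: 30.0
```

>>> step_arm([
  [[-18,0,0,0,-1],[-30,0,0,0,-1],[-38,0,0,0,-1],[-41,0,0,0,-1],[-41,0,0,0,-1],[-41,0,0,0,-1],[-41,0,0,0,-1],[-41,0,0,0,-1]],
])

```text
t: 44.25
eef_pos: [648.1, 290.3, 117.0]
tcp_rot: [3.142, -0.0, -3.036]
ft_force: [0.9, 0.7, -4.5]
opening: 0.633
grip_force: 30.0
```

```bash
python3 avg.py
python3 - <<'E'
from h import *
a=env.read_camera("top")[80:260,150:460];b=env.read_camera("scene")[130:370,230:540]
cv2.imwrite("pics/f.png",np.vstack([cv2.resize(a,None,fx=1.6,fy=1.6,interpolation=cv2.INTER_CUBIC)[:240],cv2.resize(b,None,fx=1.6,fy=1.5,interpolation=cv2.INTER_CUBIC)[:360]]))
E
```

```text
44.6 [-1.330e-01  9.000e-03 -4.522e+00  4.600e-02  5.500e-02 -1.000e-03] [0.209 0.144 0.084 0.01  0.007 0.014] [648.5 290.3 116.8] [ 3.141 -0.    -3.036]
```

View pics/f.png

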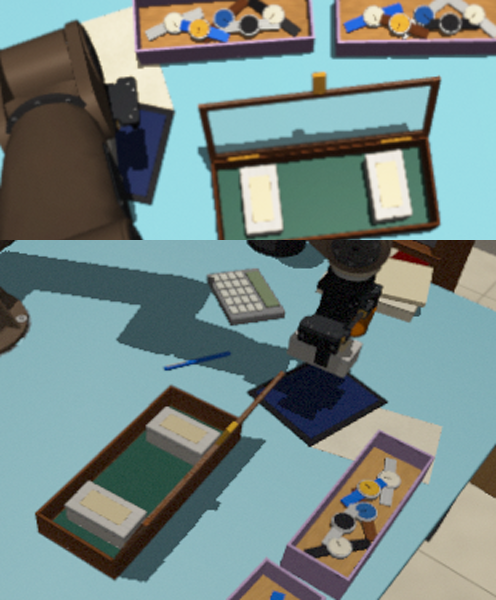

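The final view shows the tin held level over the pad, the cover open, and two tins upright in the box. Handing in.

```bash
python3 -c "
from cell import env
print(env.job_done())"
```

```text
the job is handed in; nothing more can be done
None
```

I handed the job in at about 45 s: the middle tin, which I judged to be the rattler, is held level about 100 mm above the pad, the cover is open on its stop, and the two quiet tins are upright in the box. I chose it because its balance moved by about ±0.07 N m (0.1 expected) while the other two stayed under 0.04; I never picked up a clear knock.

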